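# Lock the pigment mill and put the muller away

### The arm

A 6-joint arm with a two-finger parallel gripper is mounted at the origin on the work surface. World frame = base frame: x ahead of the robot, y to its left, z up, the work surface at z = 0. Lengths are in m, angles in rad, forces in N, time in s.
With the tool pointing down it reaches from about 0.225 to 0.875 m from the base axis. Payload 3.4 kg.
Tool frame: the origin (TCP) lies at the very end of the fingers, on their centre line; the grasp point (between the pads) lies 19 mm behind it (manip.tcp_to_grasp is the distance from the TCP to the grasp point, in m); z points along the fingers, y is the line along which they close (so a half turn about z gives the same grasp; the last joint's range is limited). The gripper opens to 85 mm and grips with 20 to 120 N. Pads are 22 mm wide; open, the fingers measure 114 mm over their backs; the gripper's body (76 mm by 85 mm) begins 54 mm behind the grasp point. The pads swing forward as they close: fully open they stand 13 mm farther back than shut.
Start: joints at [1.122, 0.276, 1.505, -0, 1.361, -0.121], TCP at [0.185, 0.544, 0.231] pointing down, gripper open.
Joint ranges: [-2.89, 2.89], [-0.75, 2.08], [0.22, 2.7], [-1.18, 4.32], [0.11, 2.71], [-2.7, 2.7]. Speed limits (rad/s): [2.57, 2.57, 3.14, 3.14, 3.14, 3.14].

### API

Orientations are given as a unit quaternion [w, x, y, z].
In Python, from rig import status, get_image, job, manip gives the robot as it stands.
- The arm moves only by the tool apply_moves, never from a script. Its arguments are lists of equal length, an entry for each row: "xyz": the shift along the tool's x, y, z each as a share of 0.3 m, from -1 to 1, a list of three; "rot": the turn, a rotation vector about the tool's x, y, z each as a share of 60 degrees, from -1 to 1, a list of three; "hand": the opening, from -1 (shut) to 1 (fully open). A call has 1 to 8 rows; each row shifts and turns the commanded pose from where the row before left it, along the tool's axes as they then stand; what a row does not reach is not made up. A row lasts 1/8 s, in which the tool goes at most 62.5 mm and 10.7 degrees, less where a joint would pass 70% of its speed; a pose out of reach is approached as far as the arm can. A call with a number of a shift or a turn outside -1 to 1 is refused whole. A call with a gripper value outside its range is refused whole. The fingers move at their own pace and stop on an object; "force" is the grip in N (left out, the last holds). Time passes only in rows, so rows that do not move let the fingers close. It gives the time, the measured TCP pose, the force, the opening and the grip force at its end, in the units of the state.
- status.get_state(): the state, without advancing time (a new reading comes with each control period).
- get_image(name): name is "scene" or "top" or "wrist"; returns a dict with "pixels" (480x640x3 uint8, red, green, blue), "fovy" (degrees; the focal length in pixels is half the picture's height over the tangent of half this angle, whatever the lens; pixels are square), "cx", "cy" (the principal point, pixels), "origin" and "orientation" of the camera in the world; the wrist camera has in their place "tool_from_camera" (4x4, takes a point from camera to tool coordinates, whose origin is the TCP and whose axes are the flange's). Camera axes: x right, y down, z forward; pixel columns grow to the right and rows downward; lengths in m; the calibration is good to about 2 mm. A picture is of the moment at which its call begins: read the wrist's pose just before it. There is no depth.
- job.sign_off(): hands the job in; it is judged then, once.
The state is a dict: "clock": time; "qpos": joint angles; "qd": joint speeds; "effort": joint torques, N m; "position": TCP position; "ee_rot": TCP orientation; "contact_force": force on the tool from outside, world axes, zero at the start; "moment": the same for the moment, N m; "width": finger opening in m; "gripper_force": force on a finger pad.
Only numpy, scipy, OpenCV 4.12 (cv2) and the standard library are available. Lean on these libraries where they do the work, as an engineer would, in place of code of your own. Each camera call takes 0.05 s, during which the arm holds its last target. There are 200 camera calls.

### The job

Close down the pigment-grinding corner: turn the mill's steel lock collar clockwise until its upright tab points at the black locked mark on the deck. Stand the small dark stone muller upright in the open drawer of the plywood chest, setting it down gently rather than dropping it, and push the drawer fully shut. Leave the jar and the bowl where they stand.

Things in the scene. Friction and masses are not known exactly. Their poses are not given: they have to be found in the camera images.
- mill: Bench pigment mill, bolted down and immovable: dark steel foot plate 230 x 200 x 12 mm (x, y, z), above it a round grey body whose deck (flat top, radius 112 mm) is 60 mm above the table; in its middle an aluminium bowl with a white-topped closed lid, radius 43 mm, top 102 mm above the table. Origin: centre of the underside, z up.
- collar_axis (a point): Point on the vertical turning axis of the mill's lock collar, at the middle grip height of its tab, 105 mm above the table. Does not move with the collar.
- collar (a joint): Angle (rad) of the mill's lock collar, a ribbed steel ring of outer radius 58 mm round the bowl, 64 to 86 mm above the table. Grows as the collar turns clockwise seen from above. At 1.4 the tab points exactly at the locked mark; it starts between 0 and 0.45 and can turn on past the mark to 1.8. Friction (2.5 N at the tab) holds it where left.
- collar_tab (a point): Grip point on the collar's one upright steel tab, 77 mm from the collar's axis, 105 mm above the table. The tab is 14 mm thick along the direction of turning and 20 mm radially; its top is 116 mm above the table and it is free on both sides for 30 mm down to the arm that carries it (arm 16 mm wide, its top 82 mm above the table). It turns with the collar.
- lock_mark (a point): The locked mark: a black radial bar 22 x 9 mm, 3 mm thick, on the grey deck's rim; this point is its middle, 100 mm from the collar's axis, 63 mm above the table.
- muller: Dark grey stone muller (pigment-grinding hand stone) standing on the table, 60 mm tall, round: foot 56 mm in diameter and 14 mm high, a neck 22 mm in diameter, and a knob 30 mm in diameter from 36 to 54 mm above its underside. Origin: centre of the underside, z up. 0.18 to 0.35 kg.
- chest: Low plywood chest with one drawer, immovable, 240 x 200 x 104 mm (x, y, z), with a flat stack of paper up to 20 mm high on its top. Origin: centre of its underside; its front, where the drawer slides out, looks along its own -x, towards the robot.
- chest_drawer0 (a joint): How far the chest's drawer is pulled out along the chest's -x (m): 0 is fully shut; it starts open by 0.120 to 0.155; the most is 0.166.
- drawer_floor (a point): Centre of the drawer's inner floor, about 22 mm above the table; moves with the drawer, axes as the chest's. Inside, the tray is 195 mm (x) by 158 mm (y); walls 6 mm thick, 60 mm high; front panel 68 mm high. The chest's top board is 70 mm above this floor. With the drawer open by q, the floor clear of the chest reaches from x = -0.098 to x = -0.104 + q in this frame.
- chest_drawer0_handle (a point): Middle of the drawer's steel bar handle, a 100 mm bar along the chest's y standing 35 mm in front of the drawer's front panel, about 66 mm above the table; moves with the drawer.
- jar: Amber jar with a white cap, 48 mm in diameter, 72 mm tall, loose bystander near the muller. Origin: centre of its underside.
- bowl: White ceramic bowl, 72 mm in diameter, 34 mm tall, loose bystander near the muller. Origin: centre of its underside.
Things that resemble listed ones, but are neither listed nor needed, are in the scene too. Leave any purple look-alike of the muller alone.

How it is judged:
By the outcome, as a careful person would: the job done as asked, in the order asked, and still so for the second after the job is handed in, with the robot touching nothing.
It also fails if it takes over 58 s, if anything falls off the work surface, if the arm or the gripper's body presses on something with over 40 N, if the wrist force passes 120 N, or if a joint passes its speed limit or range.

## Working session

There is one attempt and no reset: what is moved stays moved. The work goes in short steps, Python scripts to look and compute and a tool call to move; the robot and the scene stay as the last step left them, time stands still between calls to the robot, and variables do not carry over. Pictures are saved under pics/ and viewed, at most 10 in all, crops included, and the job is handed in when it is done.

Besides the shell and the picture viewer there is one more tool, called as name(argument=value, ...) on one line, values as JSON. apply_moves: Moves the arm, as the interface text tells. Its arguments: {"type":"object","properties":{"xyz":{"type":"array","items":{"type":"array","items":{"type":"number","minimum":-1,"maximum":1}}},"rot":{"type":"array","items":{"type":"array","items":{"type":"number","minimum":-1,"maximum":1}}},"hand":{"type":"array","items":{"type":"number"}},"force":{"type":"number"}},"required":["xyz","rot","hand"]}

```bash
mkdir -p pics
cat > h.py <<'E'
import numpy as np, cv2, sys
from rig import status, get_image, job, manip
from scipy.spatial.transform import Rotation as R
def q2m(q): return R.from_quat([q[1],q[2],q[3],q[0]]).as_matrix()
def cam(im):
    if 'tool_from_camera' in im:
        s=im['state']; T=np.array(im['tool_from_camera']); Rt=q2m(s['ee_rot'])
        return Rt@T[:3,:3], Rt@T[:3,3]+np.array(s['position'])
    return q2m(im['orientation']), np.array(im['origin'])
def grab(n,save=None):
    s=status.get_state(); im=get_image(n); im['state']=s
    im['f']=240/np.tan(np.radians(im['fovy'])/2)
    if save: cv2.imwrite('pics/'+save,im['pixels'][:,:,::-1])
    np.save('pics/%s.npy'%n,im,allow_pickle=True); return im
def load(n): return np.load('pics/%s.npy'%n,allow_pickle=True).item()
def pt(im,u,v,z):
    Rc,o=cam(im); d=Rc@np.array([(u-im['cx'])/im['f'],(v-im['cy'])/im['f'],1]); return o+d*(z-o[2])/d[2]
def px(im,p):
    Rc,o=cam(im); c=Rc.T@(np.array(p)-o); return im['f']*c[:2]/c[2]+[im['cx'],im['cy']]
E
python3 - <<'E'
from h import *
np.set_printoptions(precision=4,suppress=True)
a=grab('top','top.png'); b=grab('scene','scene.png')
for i in (a,b): print(i['fovy'],i['cx'],i['cy'],cam(i)[1],cam(i)[0].ravel())
s=status.get_state(); print(s, manip.tcp_to_grasp)
E
```

```text
50.5367909932317 318.95804255776034 242.53114519151325 [ 0.4603 -0.0279  1.1409] [ 0.0137 -0.9927  0.1195 -0.9998 -0.0117  0.017  -0.0154 -0.1197 -0.9927]
50.679461791818206 325.6681607742674 235.8077864024456 [1.2197 0.1248 0.7534] [-0.264   0.688  -0.6759  0.9645  0.192  -0.1813  0.0051 -0.6998 -0.7143]
{'clock': 0.1, 'qpos': array([ 1.122 ,  0.2765,  1.506 ,  0.    ,  1.3607, -0.121 ]), 'qd': array([ 0.0003,  0.0004, -0.0031,  0.0009,  0.0013,  0.001 ]), 'effort': array([  0.0011, -41.7697, -24.6405,  -0.    ,   0.0058,   0.    ]), 'position': array([0.1849, 0.544 , 0.2305]), 'ee_rot': array([-0.0002,  0.1631,  0.9866, -0.0008]), 'contact_force': array([0.3135, 0.0835, 0.1809]), 'moment': array([-0.0094, -0.006 ,  0.0325]), 'gripper_force': 0.0, 'width': 0.08527674411439626} 0.0187
```

View pics/top.png

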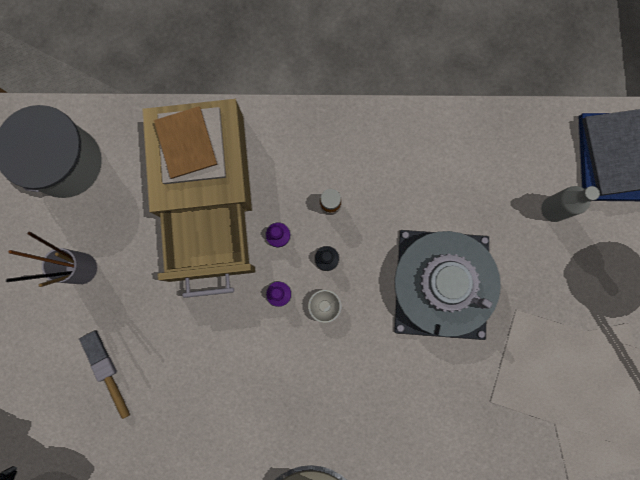

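View pics/scene.png

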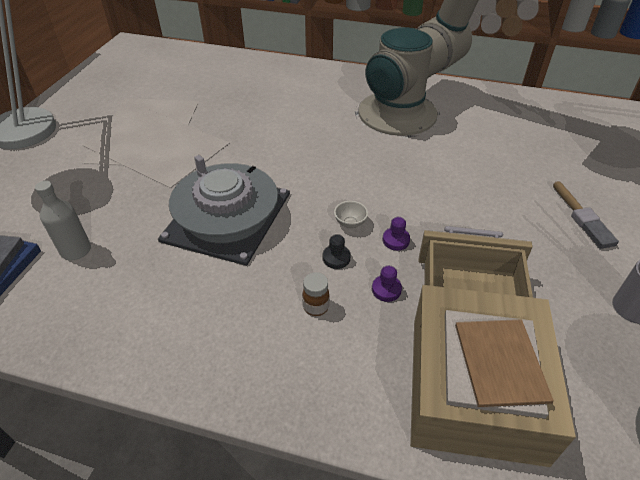

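The top view shows the mill at about (448,283), with its tab at about (485,302) and the black mark at (437,329). The muller candidates are the dark one at (327,258) and two purple ones at (278,235) and (278,294); only the dark one fits "dark grey stone". The jar is at (330,203), the bowl at (324,306), and the open drawer's front is at about y=272. I'll confirm with enlarged crops.

Run:
```python
from h import *
a=load('top')['pixels'][:,:,::-1]
c=cv2.resize(a[220:350,250:510],(780,390),interpolation=cv2.INTER_CUBIC)
cv2.imwrite('pics/c1.png',cv2.convertScaleAbs(c,alpha=1.4,beta=20))
c=cv2.resize(a[90:310,130:350],(800,800),interpolation=cv2.INTER_CUBIC)[:,:500]
c=cv2.resize(a[160:310,130:350],(792,540),interpolation=cv2.INTER_CUBIC)
cv2.imwrite('pics/c2.png',cv2.convertScaleAbs(c,alpha=1.3,beta=10))
```

```text
(no output)
```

View pics/c1.png

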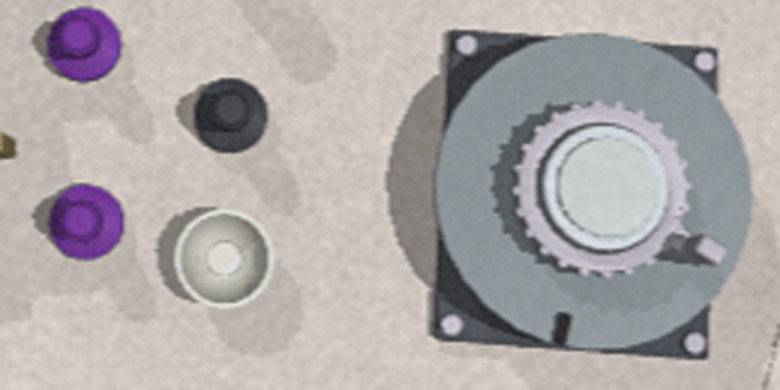

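View pics/c2.png

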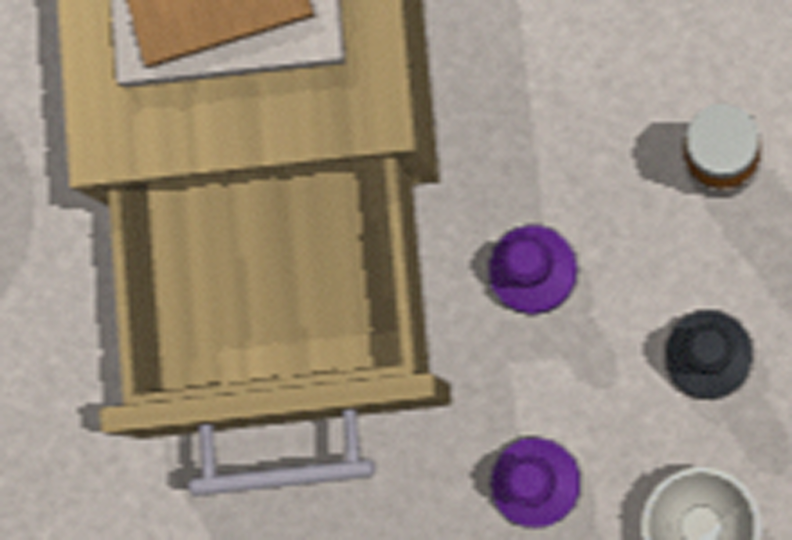

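Dark muller confirmed by colour: its foot centre is at c1 (231,115), and both others are purple. The tab top is at c1 (711,249), the lid centre at (612,194), the deck centre at (594,191) and the mark at (562,329). In c2, the chest's top front edge runs (73,188) to (414,151) and the handle (192,487) to (372,467).

Run:
```python
from h import *
np.set_printoptions(precision=4,suppress=True)
a=load('top')
c1=lambda x,y,z:pt(a,250+(x+.5)/3-.5,220+(y+.5)/3-.5,z)
c2=lambda x,y,z:pt(a,130+(x+.5)/3.6-.5,160+(y+.5)/3.6-.5,z)
print('muller foot',c1(231,115,.012),'knob',c1(233,111,.054))
deck=c1(594,191,.06); lid=c1(612,194,.102); mark=c1(562,329,.063)
tab=c1(711,249,.116)
print('axis',deck,lid,'foot plate',np.mean([c1(466,45,.012),c1(705,62,.012),c1(452,325,.012),c1(695,343,.012)],0),'mark',mark,'tab',tab)
ax=(deck+lid)/2
for n,p in(('mark',mark),('tab',tab)):
  d=(p-ax)[:2]; print(n,np.linalg.norm(d),np.degrees(np.arctan2(d[1],d[0])))
fl,fr=c2(73,188,.104),c2(414,151,.104)
bl,br=pt(a,143,108,.104),pt(a,237,100,.104)
print('chest',fl,fr,bl,br,np.linalg.norm(fl-fr),np.linalg.norm(bl-fl))
d=(fl-fr)[:2]; print('yaw',np.degrees(np.arctan2(-d[0],d[1])))
h=[c2(192,487,.066),c2(372,467,.066)]; print('handle',h,np.mean(h,0)); d=(h[0]-h[1])[:2];print(np.linalg.norm(d),np.degrees(np.arctan2(-d[0],d[1])))
print('jar',c2(722,138,.072),'bowl',c1(224,258,.034),'purple',c1(84,45,.012),c1(88,221,.012))
```

```text
muller foot [ 0.5617 -0.0262  0.012 ] knob [ 0.5609 -0.0277  0.054 ]
axis [ 0.5069 -0.2825  0.06  ] [ 0.5032 -0.2847  0.102 ] foot plate [ 0.5079 -0.2831  0.012 ] mark [ 0.4107 -0.2581  0.063 ] tab [ 0.467  -0.3461  0.116 ]
mark 0.09769591373887733 164.84192905163934
tab 0.0731063015583233 -121.31181850369373
chest [0.6453 0.3424 0.104 ] [0.6691 0.1456 0.104 ] [0.8699 0.3693 0.104 ] [0.8891 0.1688 0.104 ] 0.19827382771996607 0.22620473812592806
yaw 6.90035128079123
handle [array([0.4749, 0.2762, 0.066 ]), array([0.488 , 0.1707, 0.066 ])] [0.4815 0.2235 0.066 ]
0.10630182640691895 7.071645535575419
jar [ 0.6853 -0.0323  0.072 ] bowl [ 0.4564 -0.0224  0.034 ] purple [0.6129 0.0843 0.012 ] [0.482  0.0783 0.012 ]
```

The sizes check out: mark radius 98 mm (should be 100), tab radius 73 mm (should be 77), chest width 198 mm (should be 200) and handle length 106 mm (should be 100). Next is a small planner, then moving above the tab.

```bash
cat >> h.py <<'E'
def planned(wps, hand, s=None):
    """wps: list of (x,y,z,phi_deg,nrows); tool pointing down, tool x at angle phi. Prints rows."""
    s=s or status.get_state(); Rm=q2m(s['ee_rot']); p=np.array(s['position'])
    X=[];W=[]
    for (x,y,z,phi,n) in wps:
        c,sn=np.cos(np.radians(phi)),np.sin(np.radians(phi))
        Rt=np.array([[c,sn,0],[sn,-c,0],[0,0,-1.]]); t=np.array([x,y,z]); 
        for k in range(n,0,-1):
            d=np.round(Rm.T@(t-p)/k/.3,3); w=np.round(R.from_matrix(Rm.T@Rt).as_rotvec()/k/np.radians(60),3)
            X.append(d.tolist());W.append(w.tolist())
            p=p+Rm@d*.3; Rm=Rm@R.from_rotvec(w*np.radians(60)).as_matrix()
    print('max shift',max(np.linalg.norm(X,axis=1))*300,'mm  max rot',max(np.linalg.norm(W,axis=1))*60)
    for i in range(0,len(X),8): print('xyz',X[i:i+8],'\nrot',W[i:i+8],'\nhand',[hand]*len(X[i:i+8]))
E
python3 - <<'E'
from h import *
planned([(.465,-.348,.2,58,17)],1)
E
```

```text
max shift 55.16575024415058 mm  max rot 6.119999999999999
xyz [[-0.108, -0.148, 0.006], [-0.123, -0.136, 0.006], [-0.137, -0.122, 0.006], [-0.149, -0.107, 0.006], [-0.159, -0.09, 0.006], [-0.168, -0.073, 0.006], [-0.175, -0.055, 0.006], [-0.18, -0.036, 0.006]] 
rot [[-0.0, 0.0, 0.101], [-0.0, 0.0, 0.101], [-0.0, 0.0, 0.101], [-0.0, 0.0, 0.101], [-0.0, 0.0, 0.101], [-0.0, 0.0, 0.101], [-0.0, 0.0, 0.101], [-0.0, 0.0, 0.101]] 
hand [1, 1, 1, 1, 1, 1, 1, 1]
xyz [[-0.183, -0.017, 0.006], [-0.183, 0.003, 0.006], [-0.182, 0.022, 0.006], [-0.179, 0.041, 0.007], [-0.173, 0.06, 0.006], [-0.166, 0.078, 0.007], [-0.157, 0.095, 0.006], [-0.146, 0.11, 0.007]] 
rot [[-0.0, 0.0, 0.101], [-0.0, 0.0, 0.101], [-0.0, 0.0, 0.101], [-0.0, 0.0, 0.102], [-0.0, 0.0, 0.101], [-0.0, 0.0, 0.102], [-0.0, 0.001, 0.101], [-0.0, 0.0, 0.102]] 
hand [1, 1, 1, 1, 1, 1, 1, 1]
xyz [[-0.133, 0.126, 0.006]] 
rot [[-0.0, 0.001, 0.101]] 
hand [1]
```

apply_moves(xyz=[[-0.108, -0.148, 0.006], [-0.123, -0.136, 0.006], [-0.137, -0.122, 0.006], [-0.149, -0.107, 0.006], [-0.159, -0.09, 0.006], [-0.168, -0.073, 0.006], [-0.175, -0.055, 0.006], [-0.18, -0.036, 0.006]], rot=[[0, 0, 0.101], [0, 0, 0.101], [0, 0, 0.101], [0, 0, 0.101], [0, 0, 0.101], [0, 0, 0.101], [0, 0, 0.101], [0, 0, 0.101]], hand=[0.1, 0.1, 0.1, 0.1, 0.1, 0.1, 0.1, 0.1])

```text
clock: 1.1
position: [0.3167, 0.123, 0.2168]
ee_rot: [0.0, 0.555, 0.832, 0.0]
contact_force: [1.9, 0.2, 0.5]
width: 0.0472
gripper_force: 0.0
```

apply_moves(xyz=[[-0.183, -0.017, 0.006], [-0.183, 0.003, 0.006], [-0.182, 0.022, 0.006], [-0.179, 0.041, 0.007], [-0.173, 0.06, 0.006], [-0.166, 0.078, 0.007], [-0.157, 0.095, 0.006], [-0.146, 0.11, 0.007]], rot=[[0, 0, 0.101], [0, 0, 0.101], [0, 0, 0.101], [0, 0, 0.101], [0, 0, 0.101], [0, 0, 0.101], [0, 0, 0.101], [0, 0, 0.101]], hand=[0.1, 0.1, 0.1, 0.1, 0.1, 0.1, 0.1, 0.1])

```text
clock: 2.1
position: [0.4492, -0.2966, 0.2011]
ee_rot: [-0.0, 0.848, 0.53, 0.0]
contact_force: [0.7, 0.3, 0.7]
width: 0.0469
gripper_force: 0.0
```

apply_moves(xyz=[[-0.133, 0.126, 0.006], [0, 0, 0]], rot=[[0, 0, 0.101], [0, 0, 0]], hand=[0.1, 0.1])

```text
clock: 2.35
position: [0.4665, -0.351, 0.1983]
ee_rot: [0.0, 0.875, 0.485, -0.0]
contact_force: [0.4, 1.0, -0.4]
width: 0.0467
gripper_force: 0.0
```

Run:
```python
from h import *
np.set_printoptions(precision=4,suppress=True)
a=grab('wrist','w1.png'); print(a['state'],cam(a),a['tool_from_camera'])
```

```text
{'clock': 2.35, 'qpos': array([-0.7639,  0.3089,  1.5405, -0.0007,  1.2921, -0.2054]), 'qd': array([ 0.0365, -0.05  ,  0.0725,  0.0294,  0.0534, -0.0131]), 'effort': array([ -1.1951, -41.7859, -25.0749,  -0.2331,  -0.4049,   0.0868]), 'position': array([ 0.4665, -0.351 ,  0.1983]), 'ee_rot': array([ 0.0001,  0.8746,  0.4849, -0.0003]), 'contact_force': array([ 0.4224,  1.0158, -0.4434]), 'moment': array([-0.0064,  0.0166,  0.0108]), 'gripper_force': 0.0, 'width': 0.046727419427233755} (array([[ 0.8477, -0.5083, -0.1522],
       [-0.5305, -0.8116, -0.2444],
       [ 0.0007,  0.2879, -0.9576]]), array([ 0.5043, -0.2887,  0.3404])) [[-0.001  -0.9578 -0.2873  0.0728]
 [ 1.     -0.0011  0.0005 -0.001 ]
 [-0.0008 -0.2873  0.9578 -0.1421]
 [ 0.      0.      0.      1.    ]]
```

View pics/w1.png

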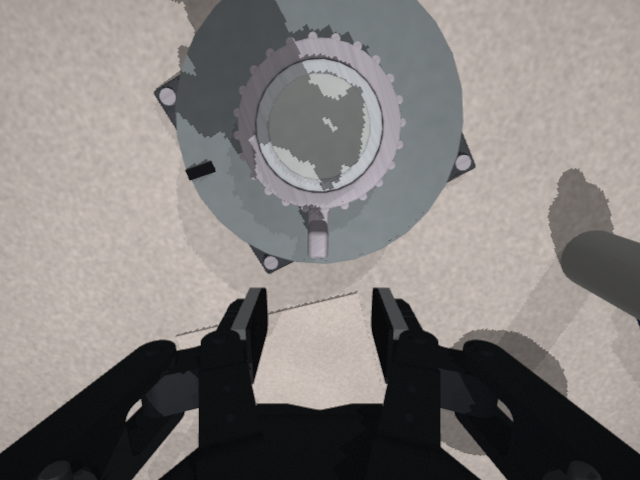

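The wrist view shows the tab's top face centred at about (318,244), the lid's rim circle centre at about (320.5,124.5), the mark at (201,170), and the fingers to either side below.

Run:
```python
from h import *
np.set_printoptions(precision=4,suppress=True)
a=load('wrist')
tab=pt(a,318,244,.116);lid=pt(a,320.5,124.5,.1);mark=pt(a,201,170,.064)
print(tab,lid,mark,'object right',pt(a,580,260,0.1))
for ax in (lid,np.array([.5055,-.2835,0])):
  for p in (tab,mark):
    d=(p-ax)[:2]; print(np.linalg.norm(d),np.degrees(np.arctan2(d[1],d[0])))
```

```text
[ 0.4664 -0.3482  0.116 ] [ 0.5092 -0.283   0.1   ] [ 0.4118 -0.261   0.064 ] object right [ 0.622  -0.4663  0.1   ]
0.07797671518678445 -123.28423580048408
0.0998193270998935 167.25791584275956
0.07560270737933728 -121.15156999957887
0.09634194633478652 166.49376640829448
```

Run:
```python
from h import *
planned([(.4663,-.3477,.15,57.2,3),(.4663,-.3477,.088,57.2,4)],.1)
```

```text
max shift 16.205554603283407 mm  max rot 0.3059411708155671
xyz [[0.001, 0.0, 0.054], [0.001, 0.001, 0.054], [0.001, -0.0, 0.054], [0.0, 0.0, 0.052], [0.0, 0.0, 0.051], [0.0, 0.0, 0.052], [0.0, 0.0, 0.051]] 
rot [[-0.001, -0.0, 0.005], [-0.001, -0.0, 0.005], [-0.0, -0.001, 0.005], [-0.0, 0.0, 0.0], [-0.0, 0.0, 0.0], [-0.0, 0.0, 0.0], [-0.0, 0.0, 0.0]] 
hand [0.1, 0.1, 0.1, 0.1, 0.1, 0.1, 0.1]
```

apply_moves(xyz=[[0.001, 0, 0.054], [0.001, 0.001, 0.054], [0.001, 0, 0.054], [0, 0, 0.052], [0, 0, 0.052], [0, 0, 0.052], [0, 0, 0.05], [0, 0, 0]], rot=[[0, 0, 0.005], [0, 0, 0.005], [0, 0, 0.005], [0, 0, 0], [0, 0, 0], [0, 0, 0], [0, 0, 0], [0, 0, 0]], hand=[0.1, 0.1, 0.1, 0.1, 0.1, 0.1, 0.1, 0.1])

```text
clock: 3.4
position: [0.4658, -0.3461, 0.0878]
ee_rot: [-0.001, 0.878, 0.479, -0.0]
contact_force: [-0.8, 0.4, 0.5]
width: 0.0468
gripper_force: 0.0
```

apply_moves(xyz=[[0, 0, 0], [0, 0, 0], [0, 0, 0], [0, 0, 0], [0, 0, 0]], rot=[[0, 0, 0], [0, 0, 0], [0, 0, 0], [0, 0, 0], [0, 0, 0]], hand=[-0.8, -0.8, -0.8, -0.8, -0.8], force=25)

```text
clock: 4.03
position: [0.4672, -0.3473, 0.0901]
ee_rot: [0.001, 0.878, 0.479, 0.0]
contact_force: [1.6, -1.1, 3.8]
width: 0.0135
gripper_force: 29.5
```

Run:
```python
from h import *
s=status.get_state(); x,y,z=s['position']; print(x,y,z)
w=[]
for i in range(1,17):
    th=-122.8-71*i/16; c=np.radians(th); w.append((.508+.077*np.cos(c),-.283+.077*np.sin(c),z,th+180,1))
planned(w,-.8)
```

```text
0.4671521602067996 -0.34727275133681756 0.09011404588358032
max shift 6.328506932918696 mm  max rot 4.5015997156566465
xyz [[-0.002, -0.021, -0.0], [0.001, -0.02, -0.0], [0.0, -0.02, -0.0], [0.001, -0.02, -0.0], [0.001, -0.02, -0.0], [0.001, -0.02, -0.0], [0.001, -0.02, -0.0], [0.0, -0.019, -0.0]] 
rot [[0.002, 0.0, 0.075], [-0.0, 0.0, 0.074], [-0.0, 0.0, 0.074], [-0.0, 0.0, 0.074], [-0.0, 0.0, 0.074], [-0.0, 0.0, 0.074], [0.0, 0.0, 0.074], [0.0, 0.0, 0.074]] 
hand [-0.8, -0.8, -0.8, -0.8, -0.8, -0.8, -0.8, -0.8]
xyz [[0.001, -0.02, -0.0], [0.001, -0.02, -0.0], [0.001, -0.02, -0.0], [0.0, -0.02, -0.0], [0.001, -0.02, -0.0], [0.001, -0.02, -0.0], [0.001, -0.02, -0.0], [0.001, -0.019, -0.0]] 
rot [[0.0, 0.0, 0.074], [0.0, 0.0, 0.074], [0.0, 0.0, 0.074], [0.0, 0.0, 0.074], [0.0, 0.0, 0.074], [0.0, 0.0, 0.074], [0.0, 0.0, 0.074], [0.0, 0.0, 0.074]] 
hand [-0.8, -0.8, -0.8, -0.8, -0.8, -0.8, -0.8, -0.8]
```

apply_moves(xyz=[[-0.002, -0.021, 0], [0.001, -0.02, 0], [0, -0.02, 0], [0.001, -0.02, 0], [0.001, -0.02, 0], [0.001, -0.02, 0], [0.001, -0.02, 0], [0, -0.019, 0]], rot=[[0, 0, 0.075], [0, 0, 0.074], [0, 0, 0.074], [0, 0, 0.074], [0, 0, 0.074], [0, 0, 0.074], [0, 0, 0.074], [0, 0, 0.074]], hand=[-0.8, -0.8, -0.8, -0.8, -0.8, -0.8, -0.8, -0.8])

```text
clock: 5.03
position: [0.4382, -0.3118, 0.0902]
ee_rot: [0.002, 0.982, 0.187, 0.002]
contact_force: [6.0, -0.5, 0.5]
width: 0.0134
gripper_force: 29.2
```

apply_moves(xyz=[[0.001, -0.02, 0], [0.001, -0.02, 0], [0.001, -0.02, 0], [0, -0.02, 0], [0.001, -0.02, 0], [0.001, -0.02, 0], [0.001, -0.02, 0], [0.001, -0.019, 0]], rot=[[0, 0, 0.074], [0, 0, 0.074], [0, 0, 0.074], [0, 0, 0.074], [0, 0, 0.074], [0, 0, 0.074], [0, 0, 0.074], [0, 0, 0.074]], hand=[-0.8, -0.8, -0.8, -0.8, -0.8, -0.8, -0.8, -0.8])

```text
clock: 6.02
position: [0.4353, -0.2662, 0.0901]
ee_rot: [0.002, 0.993, -0.121, 0.003]
contact_force: [4.8, -4.1, -0.0]
width: 0.0138
gripper_force: 28.9
```

apply_moves(xyz=[[0, 0, 0], [0, 0, 0]], rot=[[0, 0, 0], [0, 0, 0]], hand=[-0.8, -0.8])

```text
clock: 6.28
position: [0.4354, -0.2658, 0.0901]
ee_rot: [0.001, 0.993, -0.121, 0.003]
contact_force: [6.0, -2.3, 0.3]
width: 0.0136
gripper_force: 29.3
```

Run:
```python
from h import *
a=grab('wrist'); b=grab('top')
s=a['state']; m=q2m(s['ee_rot'])
print(s['position'],'phi',np.degrees(np.arctan2(m[1,0],m[0,0])),s['contact_force'],s['moment'])
p=np.array(s['position'])-[.508,-.283,0]; print(np.linalg.norm(p[:2]),np.degrees(np.arctan2(p[1],p[0])))
cv2.imwrite('pics/w2.png',np.hstack([cv2.resize(a['pixels'][60:400,120:520,::-1],(400,340)), cv2.resize(b['pixels'][225:345,390:510,::-1],(360,340),interpolation=cv2.INTER_CUBIC)]))
```

```text
[ 0.43539706 -0.26583498  0.09011838] phi -13.85345731817795 [ 6.00090341 -2.28360428  0.31755188] [-0.27167796 -0.61659069 -0.28505019]
0.07460445893781462 166.69820072518982
```

View pics/w2.png

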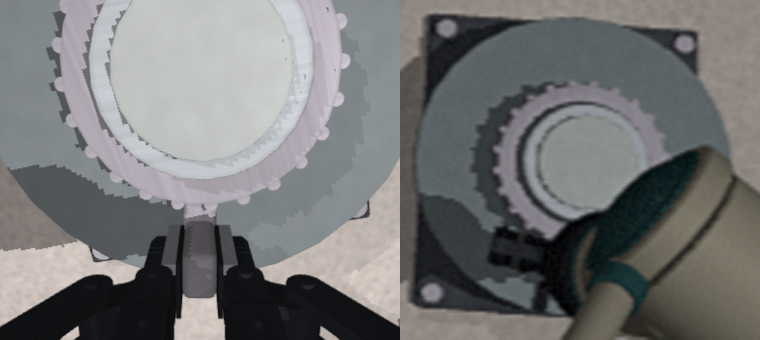

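The tab is gripped and turned (direction about 166.2°, the same as the mark). I'll release, rise and check.

apply_moves(xyz=[[0, 0, 0], [0, 0, 0], [0, 0, 0], [0, 0, -0.05], [0, 0, -0.1], [0, 0, -0.15], [0, 0, -0.07], [0, 0, 0]], rot=[[0, 0, 0], [0, 0, 0], [0, 0, 0], [0, 0, 0], [0, 0, 0], [0, 0, 0], [0, 0, 0], [0, 0, 0]], hand=[0.1, 0.1, 0.1, 0.1, 0.1, 0.1, 0.1, 0.1])

```text
clock: 7.38
position: [0.4338, -0.265, 0.203]
ee_rot: [0.001, 0.993, -0.12, 0.002]
contact_force: [0.5, -0.3, -0.8]
width: 0.0467
gripper_force: 0.0
```

Run:
```python
from h import *
a=grab('wrist'); print(a['state']['position'])
np.save('pics/wr3.npy',a,allow_pickle=True)
cv2.imwrite('pics/w3.png',cv2.resize(a['pixels'][40:300,140:500,::-1],(792,572),interpolation=cv2.INTER_CUBIC))
```

```text
[ 0.4337717  -0.26500377  0.20299617]
```

View pics/w3.png

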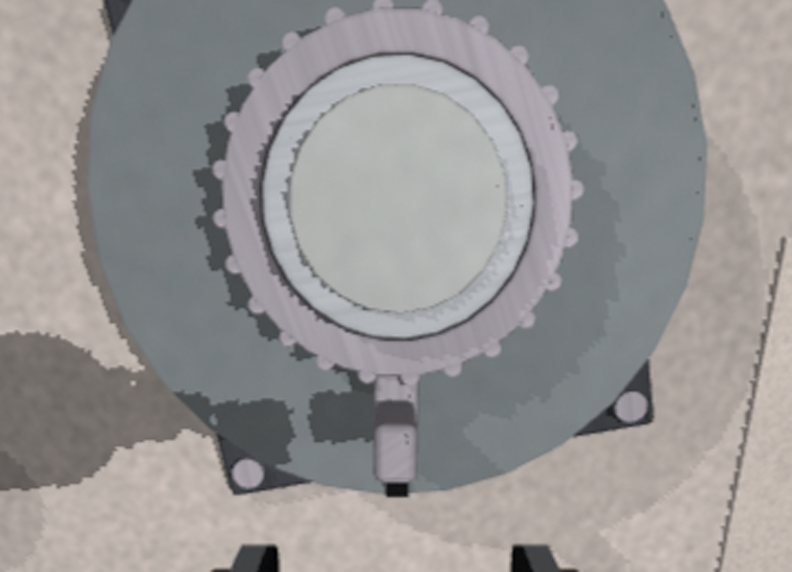

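The tab covers the mark's inner part: tab centre column 395.5, mark 397.5, axis 398.3 in the crop, so it is aligned to about 0.5°. Next, the muller.

Run:
```python
from h import *
planned([(.50,-.14,.19,88,10),(.561,-.027,.15,187,11)],.2)
```

```text
max shift 14.312232530251874 mm  max rot 10.200352935070432
xyz [[0.012, -0.046, 0.004], [0.02, -0.043, 0.004], [0.027, -0.039, 0.004], [0.033, -0.033, 0.004], [0.039, -0.027, 0.004], [0.043, -0.019, 0.004], [0.045, -0.012, 0.003], [0.047, -0.003, 0.004]] 
rot [[0.0, -0.0, -0.17], [0.0, -0.0, -0.17], [0.0, -0.0, -0.17], [0.0, 0.0, -0.17], [0.0, 0.0, -0.169], [0.0, 0.0, -0.17], [0.0, 0.0, -0.169], [0.001, 0.0, -0.17]] 
hand [0.2, 0.2, 0.2, 0.2, 0.2, 0.2, 0.2, 0.2]
xyz [[0.047, 0.005, 0.003], [0.045, 0.013, 0.004], [0.035, 0.017, 0.012], [0.032, 0.023, 0.012], [0.028, 0.027, 0.012], [0.023, 0.031, 0.012], [0.018, 0.034, 0.012], [0.012, 0.037, 0.012]] 
rot [[0.0, 0.0, -0.169], [0.001, 0.001, -0.17], [0.0, -0.0, -0.15], [0.0, -0.0, -0.15], [0.0, -0.0, -0.15], [0.0, -0.0, -0.15], [0.0, -0.0, -0.15], [0.0, -0.0, -0.15]] 
hand [0.2, 0.2, 0.2, 0.2, 0.2, 0.2, 0.2, 0.2]
xyz [[0.007, 0.038, 0.012], [0.0, 0.039, 0.012], [-0.006, 0.039, 0.012], [-0.011, 0.037, 0.013], [-0.018, 0.035, 0.012]] 
rot [[0.0, -0.0, -0.15], [0.0, -0.0, -0.15], [0.0, -0.0, -0.15], [0.0, -0.0, -0.15], [0.0, -0.0, -0.15]] 
hand [0.2, 0.2, 0.2, 0.2, 0.2]
```

apply_moves(xyz=[[0.012, -0.046, 0.004], [0.02, -0.043, 0.004], [0.027, -0.039, 0.004], [0.033, -0.033, 0.004], [0.039, -0.027, 0.004], [0.043, -0.019, 0.004], [0.045, -0.012, 0.003], [0.047, -0.003, 0.004]], rot=[[0, 0, -0.17], [0, 0, -0.17], [0, 0, -0.17], [0, 0, -0.17], [0, 0, -0.17], [0, 0, -0.17], [0, 0, -0.17], [0, 0, -0.17]], hand=[0.2, 0.2, 0.2, 0.2, 0.2, 0.2, 0.2, 0.2])

```text
clock: 8.43
position: [0.4857, -0.1637, 0.1895]
ee_rot: [-0.001, 0.828, 0.56, -0.001]
contact_force: [0.2, -0.6, 1.0]
width: 0.0513
gripper_force: 0.0
```

apply_moves(xyz=[[0.047, 0.005, 0.003], [0.045, 0.013, 0.004], [0.035, 0.017, 0.012], [0.032, 0.023, 0.012], [0.028, 0.027, 0.012], [0.023, 0.031, 0.012], [0.018, 0.034, 0.012], [0.012, 0.037, 0.012]], rot=[[0, 0, -0.17], [0, 0, -0.17], [0, 0, -0.15], [0, 0, -0.15], [0, 0, -0.15], [0, 0, -0.15], [0, 0, -0.15], [0, 0, -0.15]], hand=[0.2, 0.2, 0.2, 0.2, 0.2, 0.2, 0.2, 0.2])

```text
clock: 9.43
position: [0.5318, -0.0774, 0.1656]
ee_rot: [-0.002, 0.321, 0.947, -0.0]
contact_force: [-0.4, -0.6, -0.3]
width: 0.0513
gripper_force: 0.0
```

apply_moves(xyz=[[0.007, 0.038, 0.012], [0, 0.039, 0.012], [-0.006, 0.039, 0.012], [-0.011, 0.037, 0.012], [-0.018, 0.035, 0.012], [0, 0, 0], [0, 0, 0]], rot=[[0, 0, -0.15], [0, 0, -0.15], [0, 0, -0.15], [0, 0, -0.15], [0, 0, -0.15], [0, 0, 0], [0, 0, 0]], hand=[0.2, 0.2, 0.2, 0.2, 0.2, 0.2, 0.2])

```text
clock: 10.3
position: [0.5598, -0.0267, 0.1486]
ee_rot: [-0.001, -0.062, 0.998, 0.0]
contact_force: [0.0, 0.5, 0.6]
width: 0.0513
gripper_force: 0.0
```

Run:
```python
from h import *
a=grab('wrist','w4.png'); print(a['state']['position'],a['state']['qpos'])
```

```text
[ 0.55977492 -0.02671765  0.148641  ] [-1.71655468e-01  3.13646738e-01  1.66546895e+00 -3.21843001e-04
  1.16430816e+00 -1.86591235e+00]
```

View pics/w4.png

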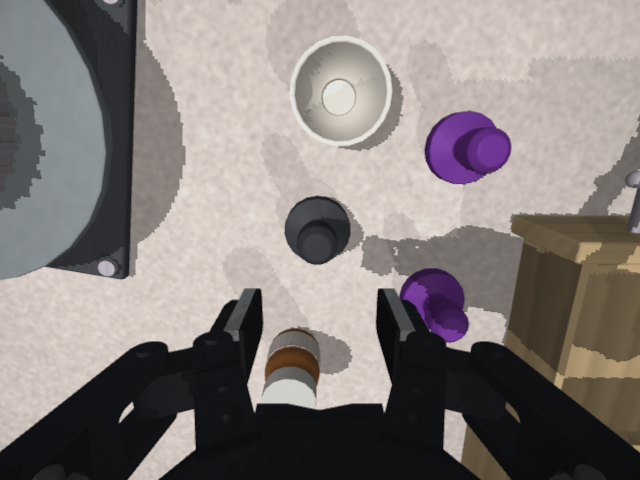

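Dark muller: foot circle centre at about (318,229), knob top at about (318,245). The jar, bowl and purple ones are clear of the descent.

Run:
```python
from h import *
a=load('wrist'); print(pt(a,318,228.5,.012),pt(a,318,246,.054))
planned([(.5613,-.0268,.09,187,3),(.5613,-.0268,.026,187,5)],.2)
```

```text
[ 0.55944284 -0.02751973  0.012     ] [ 0.56139086 -0.02715915  0.054     ]
max shift 19.8022725968511 mm  max rot 0.06
xyz [[-0.002, -0.0, 0.065], [-0.001, -0.0, 0.066], [-0.002, -0.001, 0.065], [0.0, 0.0, 0.043], [0.0, 0.0, 0.043], [0.0, 0.0, 0.043], [0.0, 0.0, 0.042], [0.0, 0.0, 0.043]] 
rot [[0.0, -0.0, 0.001], [0.0, -0.001, 0.0], [0.0, -0.0, 0.001], [0.0, -0.0, -0.0], [0.0, -0.0, -0.0], [0.0, -0.0, -0.0], [0.0, -0.0, -0.0], [0.0, -0.0, -0.0]] 
hand [0.2, 0.2, 0.2, 0.2, 0.2, 0.2, 0.2, 0.2]
```

apply_moves(xyz=[[-0.002, 0, 0.065], [-0.001, 0, 0.066], [-0.001, 0, 0.065], [0, 0, 0.043], [0, 0, 0.043], [0, 0, 0.043], [0, 0, 0.042], [0, 0, 0.043]], rot=[[0, 0, 0], [0, 0, 0], [0, 0, 0], [0, 0, 0], [0, 0, 0], [0, 0, 0], [0, 0, 0], [0, 0, 0]], hand=[0.2, 0.2, 0.2, 0.2, 0.2, 0.2, 0.2, 0.2])

```text
clock: 11.35
position: [0.5619, -0.0264, 0.0257]
ee_rot: [0.0, -0.063, 0.998, -0.0]
contact_force: [0.1, 0.2, -0.4]
width: 0.0515
gripper_force: 0.0
```

apply_moves(xyz=[[0, 0, 0], [0, 0, 0], [0, 0, 0], [0, 0, 0], [0, 0, 0], [0, 0, 0]], rot=[[0, 0, 0], [0, 0, 0], [0, 0, 0], [0, 0, 0], [0, 0, 0], [0, 0, 0]], hand=[-0.6, -0.6, -0.6, -0.6, -0.6, -0.6], force=45)

```text
clock: 12.1
position: [0.5617, -0.0263, 0.0265]
ee_rot: [0.0, -0.063, 0.998, 0.0]
contact_force: [-0.2, 0.1, -2.7]
width: 0.0284
gripper_force: 44.5
```

apply_moves(xyz=[[0, 0, -0.05], [0, 0, -0.1], [0, 0, -0.15], [0, 0, -0.15], [0, 0, -0.05], [0, 0, 0]], rot=[[0, 0, 0], [0, 0, 0], [0, 0, 0], [0, 0, 0], [0, 0, 0], [0, 0, 0]], hand=[-0.6, -0.6, -0.6, -0.6, -0.6, -0.6])

```text
clock: 12.85
position: [0.562, -0.0264, 0.1772]
ee_rot: [0.001, -0.063, 0.998, -0.0]
contact_force: [-0.6, 0.4, -3.7]
width: 0.0283
gripper_force: 44.9
```

Run:
```python
from h import *
planned([(.591,.236,.175,187,9),(.591,.236,.06,187,7)],-.6)
```

```text
max shift 29.6150299679065 mm  max rot 0.08485281374238571
xyz [[-0.023, 0.095, 0.001], [-0.023, 0.095, 0.001], [-0.023, 0.095, 0.001], [-0.023, 0.095, 0.001], [-0.023, 0.095, 0.001], [-0.023, 0.095, 0.001], [-0.022, 0.095, 0.0], [-0.022, 0.095, 0.001]] 
rot [[-0.0, 0.0, 0.0], [-0.0, 0.0, 0.0], [-0.0, 0.0, 0.0], [-0.0, 0.0, 0.001], [-0.0, 0.0, 0.0], [-0.0, 0.0, 0.001], [-0.0, 0.001, 0.0], [-0.0, 0.0, 0.001]] 
hand [-0.6, -0.6, -0.6, -0.6, -0.6, -0.6, -0.6, -0.6]
xyz [[-0.023, 0.096, 0.0], [0.0, -0.0, 0.055], [0.0, -0.0, 0.055], [0.0, -0.0, 0.055], [0.0, -0.0, 0.055], [0.0, -0.0, 0.055], [0.0, -0.0, 0.054], [0.0, -0.0, 0.055]] 
rot [[-0.001, 0.001, 0.0], [0.0, -0.0, 0.0], [0.0, -0.0, 0.0], [0.0, -0.0, 0.0], [0.0, -0.0, 0.0], [0.0, -0.0, 0.0], [0.0, -0.0, 0.0], [0.0, -0.0, 0.0]] 
hand [-0.6, -0.6, -0.6, -0.6, -0.6, -0.6, -0.6, -0.6]
```

apply_moves(xyz=[[-0.023, 0.095, 0.001], [-0.023, 0.095, 0.001], [-0.023, 0.095, 0.001], [-0.023, 0.095, 0.001], [-0.023, 0.095, 0.001], [-0.023, 0.095, 0.001], [-0.022, 0.095, 0], [-0.022, 0.095, 0.001]], rot=[[0, 0, 0], [0, 0, 0], [0, 0, 0], [0, 0, 0], [0, 0, 0], [0, 0, 0], [0, 0, 0], [0, 0, 0]], hand=[-0.6, -0.6, -0.6, -0.6, -0.6, -0.6, -0.6, -0.6])

```text
clock: 13.85
position: [0.5858, 0.2072, 0.1712]
ee_rot: [-0.003, -0.063, 0.998, -0.0]
contact_force: [1.5, -0.3, -2.4]
width: 0.0284
gripper_force: 45.0
```

apply_moves(xyz=[[-0.023, 0.096, 0], [0, 0, 0], [0, 0, 0]], rot=[[0, 0, 0], [0, 0, 0], [0, 0, 0]], hand=[-0.6, -0.6, -0.6])

```text
clock: 14.22
position: [0.5894, 0.2354, 0.1721]
ee_rot: [-0.002, -0.063, 0.998, -0.001]
contact_force: [0.6, -0.0, -3.1]
width: 0.0284
gripper_force: 45.2
```

Run:
```python
from h import *
a=grab('wrist','w5.png'); print(a['state']['position'],a['state']['contact_force'])
b=grab('scene'); 
w=cv2.resize(a['pixels'][:,:,::-1],(400,300)); s=b['pixels'][200:470,400:640,::-1]
cv2.imwrite('pics/w5.png',np.hstack([cv2.resize(a['pixels'][:,:,::-1],(480,360)),cv2.resize(s,(320,360))]))
```

```text
[0.58936767 0.23536546 0.1721412 ] [ 0.64202367 -0.04525711 -3.07682438]
```

View pics/w5.png

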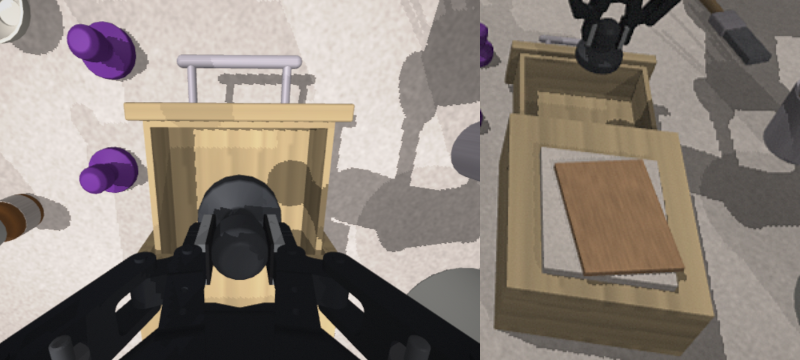

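The muller is held upright above the open tray. Handle middle is at wrist (320,83), the panel's inner top edge at about (318,161), and the panel is parallel to the image rows.

Run:
```python
from h import *
a=load('wrist'); print(pt(a,320,82,.066),pt(a,318,161,.088),pt(a,318,137,.088),'walls',pt(a,200,170,.082),pt(a,438,172,.082))
planned([(.590,.2355,.056,187,8)],-.6)
```

```text
[0.48108125 0.22234211 0.066     ] [0.53061402 0.22728883 0.088     ] [0.51594277 0.22545738 0.088     ] walls [0.54659635 0.15016353 0.082     ] [0.52812279 0.30742984 0.082     ]
max shift 14.703060905811416 mm  max rot 0.08485281374238571
xyz [[-0.0, 0.0, 0.049], [-0.0, 0.0, 0.049], [-0.0, 0.0, 0.049], [-0.0, 0.0, 0.049], [-0.0, 0.0, 0.049], [-0.0, 0.001, 0.049], [-0.001, 0.0, 0.048], [0.0, 0.001, 0.049]] 
rot [[-0.0, -0.0, 0.0], [-0.0, -0.0, 0.0], [-0.0, -0.0, 0.0], [-0.0, -0.0, 0.001], [-0.0, -0.001, 0.0], [-0.0, -0.0, 0.001], [-0.0, -0.001, 0.0], [-0.001, -0.0, 0.001]] 
hand [-0.6, -0.6, -0.6, -0.6, -0.6, -0.6, -0.6, -0.6]
```

apply_moves(xyz=[[0, 0, 0.049], [0, 0, 0.049], [0, 0, 0.049], [0, 0, 0.049], [0, 0, 0.049], [0, 0, 0.049], [0, 0, 0.048], [0, 0, 0.03]], rot=[[0, 0, 0], [0, 0, 0], [0, 0, 0], [0, 0, 0], [0, 0, 0], [0, 0, 0], [0, 0, 0], [0, 0, 0]], hand=[-0.6, -0.6, -0.6, -0.6, -0.6, -0.6, -0.6, -0.6])

```text
clock: 15.32
position: [0.5902, 0.2361, 0.0615]
ee_rot: [-0.001, -0.063, 0.998, -0.0]
contact_force: [0.3, -0.1, -3.5]
width: 0.0287
gripper_force: 45.2
```

apply_moves(xyz=[[0, 0, 0], [0, 0, 0.01], [0, 0, 0.008], [0, 0, 0.006], [0, 0, 0.005], [0, 0, 0]], rot=[[0, 0, 0], [0, 0, 0], [0, 0, 0], [0, 0, 0], [0, 0, 0], [0, 0, 0]], hand=[-0.6, -0.6, -0.6, -0.6, -0.6, -0.6])

```text
clock: 16.08
position: [0.5905, 0.2361, 0.0539]
ee_rot: [-0.0, -0.063, 0.998, 0.0]
contact_force: [-0.7, -0.1, -2.8]
width: 0.0286
gripper_force: 45.2
```

Bottom is about 5 mm above the floor; continue slowly.

apply_moves(xyz=[[0, 0, 0.004], [0, 0, 0.004], [0, 0, 0.003], [0, 0, 0.003], [0, 0, 0]], rot=[[0, 0, 0], [0, 0, 0], [0, 0, 0], [0, 0, 0], [0, 0, 0]], hand=[-0.6, -0.6, -0.6, -0.6, -0.6])

```text
clock: 16.7
position: [0.5905, 0.2361, 0.0497]
ee_rot: [-0.0, -0.063, 0.998, 0.0]
contact_force: [-0.8, 0.4, -3.1]
width: 0.0287
gripper_force: 45.2
```

apply_moves(xyz=[[0, 0, 0.003], [0, 0, 0.002], [0, 0, 0]], rot=[[0, 0, 0], [0, 0, 0], [0, 0, 0]], hand=[-0.6, -0.6, -0.6])

```text
clock: 17.08
position: [0.5905, 0.2361, 0.0483]
ee_rot: [-0.0, -0.063, 0.998, 0.0]
contact_force: [0.0, 0.1, -3.1]
width: 0.0282
gripper_force: 45.2
```

apply_moves(xyz=[[0, 0, 0.003], [0, 0, 0.002], [0, 0, 0]], rot=[[0, 0, 0], [0, 0, 0], [0, 0, 0]], hand=[-0.6, -0.6, -0.6])

```text
clock: 17.45
position: [0.5911, 0.2362, 0.0478]
ee_rot: [0.001, -0.063, 0.998, 0.0]
contact_force: [-0.5, -1.2, 4.5]
width: 0.0284
gripper_force: 45.9
```

Touchdown felt. Release and rise.

apply_moves(xyz=[[0, 0, 0], [0, 0, 0], [0, 0, 0], [0, 0, 0], [0, 0, -0.03], [0, 0, -0.1], [0, 0, -0.15], [0, 0, -0.15]], rot=[[0, 0, 0], [0, 0, 0], [0, 0, 0], [0, 0, 0], [0, 0, 0], [0, 0, 0], [0, 0, 0], [0, 0, 0]], hand=[0.2, 0.2, 0.2, 0.2, 0.2, 0.2, 0.2, 0.2])

```text
clock: 18.45
position: [0.5905, 0.2361, 0.1776]
ee_rot: [0.0, -0.063, 0.998, 0.0]
contact_force: [0.8, -0.1, 1.0]
width: 0.0513
gripper_force: 0.0
```

Run:
```python
from h import *
s=status.get_state(); print(s['position'],s['width'])
planned([(.44,.2185,.17,187,6),(.44,.2185,.05,187,6)],-1)
```

```text
[0.59047646 0.23612059 0.17761189] 0.051288558435287825
max shift 25.544079548889602 mm  max rot 0.06
xyz [[0.084, 0.001, 0.004], [0.084, 0.001, 0.004], [0.084, 0.001, 0.004], [0.084, 0.0, 0.004], [0.085, 0.0, 0.005], [0.084, 0.001, 0.004], [0.0, -0.0, 0.067], [0.0, -0.0, 0.067]] 
rot [[0.0, 0.0, 0.001], [0.0, 0.0, 0.0], [0.0, 0.0, 0.001], [0.0, 0.0, 0.0], [0.0, 0.0, 0.001], [0.0, 0.0, 0.0], [0.0, 0.0, 0.0], [0.0, 0.0, 0.0]] 
hand [-1, -1, -1, -1, -1, -1, -1, -1]
xyz [[0.0, -0.0, 0.067], [0.0, -0.0, 0.066], [0.0, -0.0, 0.067], [0.0, -0.0, 0.066]] 
rot [[0.0, 0.0, 0.0], [0.0, 0.0, 0.0], [0.0, 0.0, 0.0], [0.0, 0.0, 0.0]] 
hand [-1, -1, -1, -1]
```

apply_moves(xyz=[[0.084, 0.001, 0.004], [0.084, 0.001, 0.004], [0.084, 0.001, 0.004], [0.084, 0, 0.004], [0.085, 0, 0.004], [0.084, 0, 0.004], [0, 0, 0]], rot=[[0, 0, 0], [0, 0, 0], [0, 0, 0], [0, 0, 0], [0, 0, 0], [0, 0, 0], [0, 0, 0]], hand=[-1, -1, -1, -1, -1, -1, -1])

```text
clock: 19.32
position: [0.4386, 0.2179, 0.1693]
ee_rot: [-0.0, -0.063, 0.998, 0.0]
contact_force: [-0.0, -0.3, -0.1]
width: 0.0004
gripper_force: 0.0
```

Run:
```python
from h import *
a=grab('top'); b=grab('scene'); print(b['state']['position'])
cv2.imwrite('pics/w6.png',np.hstack([cv2.resize(a['pixels'][90:310,130:350,::-1],(400,400),interpolation=cv2.INTER_CUBIC),cv2.resize(b['pixels'][200:400,400:600,::-1],(400,400),interpolation=cv2.INTER_CUBIC)]))
```

```text
[0.44037668 0.21818425 0.16944004]
```

View pics/w6.png

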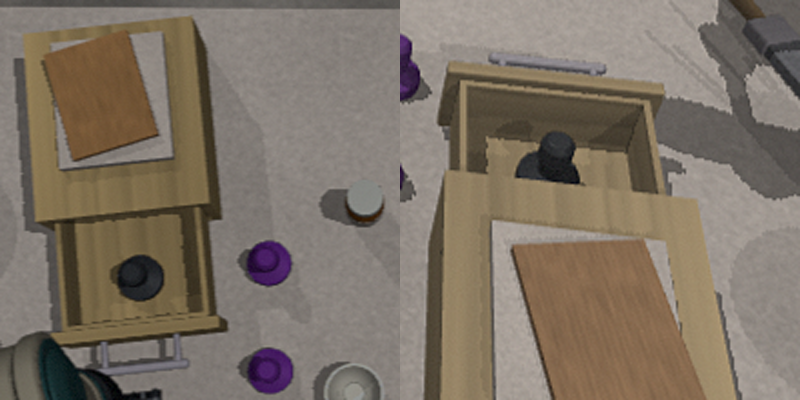

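The muller stands upright in the tray: crop (140,278) in the top view, (553,160) in the scene view. Now lower the fingers in front of the handle and push gently.

apply_moves(xyz=[[0, 0, 0.067], [0, 0, 0.067], [0, 0, 0.067], [0, 0, 0.067], [0, 0, 0.067], [0, 0, 0.063], [0, 0, 0], [-0.01, 0, 0]], rot=[[0, 0, 0], [0, 0, 0], [0, 0, 0], [0, 0, 0], [0, 0, 0], [0, 0, 0], [0, 0, 0], [0, 0, 0]], hand=[-1, -1, -1, -1, -1, -1, -1, -1])

```text
clock: 20.42
position: [0.4443, 0.2187, 0.0497]
ee_rot: [0.001, -0.063, 0.998, 0.0]
contact_force: [0.3, -0.5, -0.1]
width: 0.0
gripper_force: 0.0
```

apply_moves(xyz=[[-0.01, 0, 0], [-0.01, 0, 0], [-0.01, 0, 0], [-0.01, 0, 0], [-0.01, 0, 0], [-0.012, 0, 0], [-0.014, 0, 0], [-0.016, 0, 0]], rot=[[0, 0, 0], [0, 0, 0], [0, 0, 0], [0, 0, 0], [0, 0, 0], [0, 0, 0], [0, 0, 0], [0, 0, 0]], hand=[-1, -1, -1, -1, -1, -1, -1, -1])

```text
clock: 21.42
position: [0.4701, 0.2218, 0.0491]
ee_rot: [-0.001, -0.063, 0.998, -0.0]
contact_force: [-1.6, -0.1, 0.8]
width: -0.0005
gripper_force: 0.6
```

apply_moves(xyz=[[-0.018, 0, 0], [-0.02, 0, 0], [-0.02, 0, 0], [-0.02, 0, 0], [-0.02, 0, 0], [-0.02, 0, 0], [-0.02, 0, 0], [-0.02, 0, 0]], rot=[[0, 0, 0], [0, 0, 0], [0, 0, 0], [0, 0, 0], [0, 0, 0], [0, 0, 0], [0, 0, 0], [0, 0, 0]], hand=[-1, -1, -1, -1, -1, -1, -1, -1])

```text
clock: 22.42
position: [0.5179, 0.2278, 0.0492]
ee_rot: [0.0, -0.063, 0.998, 0.0]
contact_force: [-0.7, -0.5, -0.5]
width: 0.0002
gripper_force: 0.6
```

apply_moves(xyz=[[-0.02, 0, 0], [-0.02, 0, 0], [-0.02, 0, 0], [-0.02, 0, 0], [-0.02, 0, 0], [-0.02, 0, 0], [-0.02, 0, 0], [-0.02, 0, 0]], rot=[[0, 0, 0], [0, 0, 0], [0, 0, 0], [0, 0, 0], [0, 0, 0], [0, 0, 0], [0, 0, 0], [0, 0, 0]], hand=[-1, -1, -1, -1, -1, -1, -1, -1])

```text
clock: 23.42
position: [0.5656, 0.2339, 0.0492]
ee_rot: [0.0, -0.063, 0.998, 0.0]
contact_force: [-1.3, -1.3, 0.6]
width: 0.0001
gripper_force: 0.6
```

apply_moves(xyz=[[-0.02, 0, 0], [-0.02, 0, 0], [-0.018, 0, 0], [-0.012, 0, 0], [-0.01, 0, 0], [-0.008, 0, 0]], rot=[[0, 0, 0], [0, 0, 0], [0, 0, 0], [0, 0, 0], [0, 0, 0], [0, 0, 0]], hand=[-1, -1, -1, -1, -1, -1])

```text
clock: 24.18
position: [0.5914, 0.2372, 0.0492]
ee_rot: [-0.0, -0.063, 0.998, 0.0]
contact_force: [-1.0, -0.4, 0.1]
width: -0.0003
gripper_force: 0.5
```

apply_moves(xyz=[[-0.007, 0, 0], [-0.007, 0, 0], [-0.007, 0, 0]], rot=[[0, 0, 0], [0, 0, 0], [0, 0, 0]], hand=[-1, -1, -1])

```text
clock: 24.55
position: [0.5924, 0.2373, 0.0491]
ee_rot: [-0.005, -0.063, 0.998, -0.001]
contact_force: [-12.8, -2.2, 9.9]
width: -0.0003
gripper_force: 6.6
```

apply_moves(xyz=[[-0.005, 0, 0], [-0.005, 0, 0], [0, 0, 0]], rot=[[0, 0, 0], [0, 0, 0], [0, 0, 0]], hand=[-1, -1, -1])

```text
clock: 24.92
position: [0.5924, 0.2373, 0.049]
ee_rot: [-0.008, -0.063, 0.998, -0.001]
contact_force: [-16.3, -2.4, 10.1]
width: 0.0
gripper_force: 8.2
```

apply_moves(xyz=[[0.02, 0, 0], [0.03, 0, 0], [0.06, 0, 0], [0.1, 0, -0.05], [0.1, 0, -0.15], [0.1, 0, -0.15], [0, 0, 0]], rot=[[0, 0, 0], [0, 0, 0], [0, 0, 0], [0, 0, 0], [0, 0, 0], [0, 0, 0], [0, 0, 0]], hand=[-1, -1, -1, -1, -1, -1, -1])

```text
clock: 25.8
position: [0.4795, 0.2237, 0.1582]
ee_rot: [0.004, -0.063, 0.998, 0.001]
contact_force: [0.3, 0.7, 0.1]
width: -0.0002
gripper_force: 0.0
```

Run:
```python
from h import *
b=grab('scene','s7.png'); a=grab('top','t7.png'); np.set_printoptions(precision=3,suppress=True)
# handle (grey, low saturation, bright, long) in top view; columns of gap between panel and chest
ax=np.array([.9926,.121]); fc=np.array([.657,.244]); 
hsv=cv2.cvtColor(a['pixels'],cv2.COLOR_RGB2HSV)
ay=np.array([-.121,.9926])
for t in np.arange(.07,-.012,-.004):   # samples in front of the chest top front edge, averaged along 60 mm
    r=[hsv[tuple(np.round(px(a,[*(fc-ax*t+ay*v),.085])).astype(int)[::-1])] for v in np.linspace(-.04,.04,15)]
    print('%.3f'%t,np.mean(r,0),end=' | ')
# unchanged by-standers
old=cv2.imread('pics/top.png')[:,:,::-1]
for n,(u,v) in dict(jar=(330,203),bowl=(324,306),p1=(278,235),p2=(278,294)).items():
    s=np.s_[v-20:v+20,u-20:u+20]; print(n,np.abs(old[s].astype(int)-a['pixels'][s]).mean())
```

```text
0.070 [ 14.133  19.933 124.   ] | 0.066 [ 13.133  20.533 122.867] | 0.062 [ 13.2    21.867 124.333] | 0.058 [40.533 17.533 71.   ] | 0.054 [131.067  16.467 110.267] | 0.050 [133.667  17.733 122.667] | 0.046 [ 63.133  16.333 101.533] | 0.042 [ 21.133  20.    114.533] | 0.038 [ 19.867  20.2   114.133] | 0.034 [ 21.933  21.2   113.667] | 0.030 [ 19.867  20.2   120.267] | 0.026 [34.867 66.067 62.933] | 0.022 [ 35.6   102.867  53.133] | 0.018 [35.667 94.333 53.667] | 0.014 [ 19.4 111.   52.6] | 0.010 [ 19.8   104.2   112.933] | 0.006 [ 19.8   105.2   107.467] | 0.002 [ 19.867 103.933 111.6  ] | -0.002 [ 20.2   104.867  79.8  ] | -0.006 [ 19.6   106.133 102.467] | -0.010 [ 19.733 103.733 125.6  ] | jar 2.6525
bowl 2.7891666666666666
p1 2.529375
p2 6.554166666666666
```

The drawer panel is flush with the chest front with no gap, and the rigid stop held at 16 N. The collar was verified after release and the bystanders look unchanged, so I'm handing in.

```bash
python3 -c "
from rig import job; print(job.sign_off())"
```

```text
the job is handed in; nothing more can be done
None
```

I turned the collar to within about 0.5° of the locked mark, stood the muller upright in the drawer, pushed the drawer fully shut and handed the job in at about 26 s; the jar and bowl look unmoved, and I couldn't see inside the shut drawer to recheck the muller.

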